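# Load the air freshener and latch its guard

### The job

The air freshener diffuser on the console is empty: stand the fresh refill flask fully home, upright, in the socket inside its bay and let go of it. Then push the sliding vented guard over it with a steady push, never ramming it, until the spring catch clicks and holds it shut by itself, and leave the other things on the console where they are.

Things in the scene. Friction and masses are not known exactly. Their poses are not given: they have to be found in the camera images.
- diffuser: White plastic diffuser fixed to the console, 116 (x) by 226 (y) by 74 mm high, 101 mm high at the catch. Origin on its underside, x mid-width, z up. From -y to +y: louvred fan section (y -110 to -8 mm) over which the open guard parks; open-topped bay (y -8 to +72, x -52 to +52 mm; 99 mm wide between guide lips at heights 82 to 84 mm); catch end (to y +116). The guard closes along +y.
- socket (a point): Centre of the bottom of the round socket in the bay, where the flask's underside rests: 12 mm above the console, at x 0, y +38 mm of the diffuser. The socket is a hole 47 mm wide and 10 mm deep with a 2 mm chamfer. The bay is longer along the diffuser's x, so fingers that hold the flask's cap should close along that x.
- refill_mid (a point): The refill, loose, about 110 g, 60 mm high: a stubby amber glass flask 44 mm in diameter, 26 mm high, shoulder sloping in up to 30 mm; above it a tall white cap, a cylinder 30 mm in diameter from 30 to 60 mm above the underside. This point is on its axis, 30 mm above the underside, at the foot of the cap. Grip it by the cap. It stands left or right of the diffuser; the jar is wider and lower.
- guard (a joint): How far the guard has slid, m: 0 open, grows to closed; starts at 0 to 0.006. It slides with 1.2 N; later sprung pins push back (2 to 4 N), the catch's hook climbs the guard's tooth at about 12 N and drops behind it (click, force falls), and 1 mm on stiff rubber (20 N/mm) stops it. The catch block's seat varies: caught at 0.089 to 0.101; not caught it springs back below 0.087. Over 25 N is ramming.
- rib (a point): Middle, half-way up, of the face to push on: the face of the guard's thumb rib that looks to the diffuser's -y. The rib is 60 mm long along the diffuser's x, 10 mm thick, 16 mm high, on the guard plate, whose top is 80 mm above the console. This point is 88 mm above the console, at y = -95 mm + joint guard. The plate reaches 15 mm behind this face and 77 mm ahead, its tongue 18 mm more.
- jar: Bystander: squat incense jar with a wooden lid, 66 mm in diameter, 48 mm high; origin at the centre of its underside.
- mabkhara: Bystander: wooden incense burner with a swing lid, 96 mm square, 156 mm high with its knob; origin at the centre of its underside.
- dish: Bystander: turquoise glass dish, 150 mm wide, 32 mm high; origin at the centre of its underside.
- key: Bystander: flat steel vehicle key, 76 mm long, 5 mm thick; origin at the centre of its round bow, on the underside.
- tongs: Bystander: brass incense tongs lying flat, 130 mm long; origin at the joint end.
- perfume: Bystander: square glass scent bottle with a wooden stopper, 44 by 32 by 90 mm; origin at the centre of its underside.
There are look-alikes about, which are no part of the job. What is shaped like the part that bears refill_mid but green or yellow is not meant.

How it is judged (in metres and radians):
On the way:
1. the refill stands fully home and upright in the socket, let go, with the guard still open (horizontal distance between refill_mid and socket below 0.004 m and z of refill_mid in the frame of socket below 0.0325 m and angle between refill_mid's own z axis and vertical below 0.08 rad and contact force between the fingers and refill below 0.05 N and value of joint guard below 0.04 m), for 0.2 s.
At the end, for the whole second after the job is handed in: The guard is shut and held there by its catch alone, with no help from the robot (joint above 0.0875 m; uncaught, the pins push it back below 0.087 m), with the refill under it still in the socket: within 4 mm of its centre, standing on its bottom to within 2.5 mm, upright to within 0.08 rad (value of joint guard above 0.0875 m and horizontal distance between refill_mid and socket below 0.004 m and z of refill_mid in the frame of socket below 0.0325 m and angle between refill_mid's own z axis and vertical below 0.08 rad); the robot touches nothing.
It fails at once if the fingers push on the diffuser or its guard with more than 25 N (contact force between the fingers and diffuser above 25 N).
It fails at once if another thing on the console is moved by more than 20 mm (distance of any of jar, mabkhara, dish, key, tongs, perfume from where it was at the start of the episode above 0.02 m).
It also fails if it takes over 54 s, if anything falls off the work surface, if the arm or the gripper's body presses on something with over 40 N, if the wrist force passes 120 N, or if a joint passes its speed limit or range.

### The arm

A 6-joint arm with a two-finger parallel gripper is mounted at the origin on the work surface. World frame = base frame: x ahead of the robot, y to its left, z up, the work surface at z = 0. Lengths are in mm, angles in rad, forces in N, time in s.
With the tool pointing down it reaches from about 350 to 950 mm from the base axis. Payload 17.4 kg.
Tool frame: the origin (TCP) lies midway between the tips of the shut fingers; the grasp point (between the pads) lies arm.tcp_to_grasp behind it (arm.tcp_to_grasp is the distance from the TCP to the grasp point, in mm); z points along the fingers, y is the line along which they close (so a half turn about z gives the same grasp; the last joint's range is limited). The gripper opens to 93 mm and grips with 3 to 60 N. Pads are 15 mm wide; open, the fingers measure 128 mm over their backs; the gripper's body (75 mm by 188 mm) begins 65 mm behind the grasp point.
Start: joints at [-1.202, 0.116, 1.442, -0, 1.584, -0.038], TCP at [267.07, -619.924, 218.646] pointing down, gripper open.
Joint ranges: [-2.83, 2.83], [-0.83, 2.19], [0.07, 2.5], [-1.14, 4.28], [0.01, 3], [-2.97, 2.97]. Speed limits (rad/s): [1.89, 1.89, 2.22, 3.14, 3.14, 3.14].

### API

Orientations are given as a rotation vector (axis times angle).
In Python, from rig import arm gives the robot as it stands.
- The arm moves only by the tool jog_arm, never from a script. Its arguments are lists of equal length, an entry for each row: "offset": the shift along the tool's x, y, z normalised to -1 to 1, where 1 is 0.5 m, a list of three; "dr": the turn, a rotation vector about the tool's x, y, z normalised to -1 to 1, where 1 is 60 degrees, a list of three; "claw": the gripper's target within -1 to 1 (shut at 1, half-way at 0, fully open at -1). In form: {"offset": [[x, y, z], ...], "dr": [[rx, ry, rz], ...], "claw": [claw, ...]}. A call has exactly 8 rows; each row is the pose to reach, as a shift and turn from the pose commanded when the call began, along the tool's axes at that moment; what a row does not reach only later rows make up. A row lasts 1/12 s, in which the tool goes at most 41.7 mm and 7.16 degrees, less where a joint would pass 70% of its speed; a pose out of reach is approached as far as the arm can. A call with a number of a shift or a turn outside -1 to 1 is refused whole. A call with a gripper value outside its range is refused whole. The fingers move at their own pace and stop on an object; "grip_force" is the grip in N (left out, the last holds). Time passes only in rows, so rows that repeat a pose let the fingers close, or fill a call up. It gives the time, the measured TCP pose, the force, the opening and the grip force at its end, in the units of the state.
- arm.sense(): the state, without advancing time (a new reading comes with each control period).
- arm.grab_frame(name): name is "side" or "top" or "wrist"; returns the picture (420x560x3 uint8, red, green, blue); there is no depth.
- arm.camera_model(name): a dict with "K" (3x3 intrinsics, pixels), "rvec" (rotation vector, rad) and "tvec" (3), from world to camera coordinates, as OpenCV has them; the wrist camera has in their place "T_tool_cam" (4x4, takes a point from camera to tool coordinates, whose origin is the TCP and whose axes are the flange's). Camera axes: x right, y down, z forward; pixel columns grow to the right and rows downward; lengths in mm; the calibration is good to about 2 mm. A picture is of the moment at which its call begins: read the wrist's pose just before it. camera_model takes no time and is no camera call.
- arm.hand_in(): hands the job in; it is judged then, once.
Trained networks look in the newest picture that a camera, given by its name, has taken for a name from the list of things; names that differ only in an ending like _2 or _b are one class to them, and where a whole thing is asked for, a point or a joint stands for the part that bears it (a point fixed in the world has none). Each returns a list of dicts, best first, with "confidence" (0 to 1); they miss things now and then, are a little off and sometimes report something else, mostly with a low value. They report only what shows in the picture. A call takes as long as a camera call. They do not tell look-alikes from the thing itself.
- arm.search_frame(camera, target): "location" ([column, row] in pixels, amid what is visible of it).
- arm.place_of(camera, target): "location" ([column, row] in pixels: a listed point, or the origin of a listed thing).
The state is a dict: "clock": time; "joint_positions": joint angles; "qd": joint speeds; "tau": joint torques, N m; "position": TCP position; "orientation": TCP orientation; "contact_force": force on the tool from outside, world axes, zero at the start; "torque": the same for the moment, N m; "finger_gap": opening from 0.0 (shut) to 1.0 (fully open); "grasp_force": force on a finger pad.
Only numpy, scipy, OpenCV 4.12 (cv2) and the standard library are available. Lean on these libraries where they do the work, as an engineer would, in place of code of your own. Each camera call takes 0.05 s, during which the arm holds its last target. There are 200 camera calls.

## Working session

There is one attempt and no reset: what is moved stays moved. The work goes in short steps, Python scripts to look and compute and a tool call to move; the robot and the scene stay as the last step left them, time stands still between calls to the robot, and variables do not carry over. Pictures are saved under pics/ and viewed, at most 12 in all, crops included, and the job is handed in when it is done.

Besides the shell and the picture viewer there is one more tool, called after "Emit:" as name(argument=value, ...) on one line, values as JSON. jog_arm: Moves the arm, as the interface text tells. Its arguments: {"type":"object","properties":{"offset":{"type":"array"},"dr":{"type":"array"},"claw":{"type":"array"},"grip_force":{"type":"number"}},"required":["offset","dr","claw"]}

```bash
mkdir -p pics; cat > h.py <<'E'
import numpy as np, cv2
from scipy.spatial.transform import Rotation as R
from rig import arm
def cam(n):
    m=arm.camera_model(n); K=np.array(m["K"],float)
    if "rvec" in m:
        Rc=R.from_rotvec(np.ravel(m["rvec"])).as_matrix(); t=np.ravel(m["tvec"]); return K,Rc,t
    s=arm.sense(); T=np.array(m["T_tool_cam"]); Rt=R.from_rotvec(s["orientation"]).as_matrix()
    Rwc=Rt@T[:3,:3]; c=Rt@T[:3,3]+np.array(s["position"]); return K,Rwc.T,-Rwc.T@c
def at_z(c,px,z):
    K,Rc,t=c; d=Rc.T@np.linalg.solve(K,[px[0],px[1],1]); o=-Rc.T@t
    return o+d*(z-o[2])/d[2]
def proj(c,p):
    K,Rc,t=c; q=K@(Rc@np.asarray(p,float)+t); return q[:2]/q[2]
def snap(n,f):
    c=cam(n); im=np.ascontiguousarray(arm.grab_frame(n)[:,:,::-1]); cv2.imwrite("pics/"+f,im); return c,im
def totool(d):
    return R.from_rotvec(arm.sense()["orientation"]).as_matrix().T@np.asarray(d,float)
E
python3 - <<'E'
from h import *
np.set_printoptions(precision=2,suppress=True)
s=arm.sense(); print(s); print(arm.tcp_to_grasp, arm.camera_model("wrist"))
ims=[]
for n in ["top","side"]:
    c,im=snap(n,n+"0.png")
    for t,z in [("diffuser",0),("refill_mid",30),("socket",12),("rib",88),("jar",0),("mabkhara",0),("dish",0),("perfume",0),("key",0),("tongs",0)]:
        print(n,t,[(np.round(r["location"],1),round(r["confidence"],2),at_z(c,r["location"],z)[:2]) for r in arm.place_of(n,t)][:4])
E
```

```text
{'clock': 0.0, 'joint_positions': array([-1.2 ,  0.12,  1.44,  0.  ,  1.58, -0.04]), 'qd': array([ 0., -0., -0.,  0.,  0.,  0.]), 'tau': array([ -0.01, -72.13, -62.26,   0.08,   0.02,  -0.  ]), 'position': array([ 266.96, -619.71,  217.91]), 'orientation': array([-3.08, -0.63,  0.  ]), 'contact_force': array([-0.55, -0.03,  0.04]), 'torque': array([-0.04, -0.04, -0.03]), 'grasp_force': 0.0, 'finger_gap': 0.9990537924219092}
18.8 {'K': array([[371.92,   0.  , 284.12],
       [  0.  , 371.92, 210.63],
       [  0.  ,   0.  ,   1.  ]]), 'T_tool_cam': array([[   0.  ,   -0.96,   -0.29,   82.29],
       [   1.  ,    0.  ,    0.  ,   -0.51],
       [  -0.  ,   -0.29,    0.96, -166.16],
       [   0.  ,    0.  ,    0.  ,    1.  ]])}
top diffuser [(array([260.1, 217.2]), 0.94, array([556.84,  16.85]))]
top refill_mid [(array([410.3, 243.4]), 0.77, array([ 489.9, -394.1])), (array([378.2, 251.6]), 0.67, array([ 466.34, -307.01])), (array([348.8, 262.1]), 0.57, array([ 436.75, -227.37]))]
top socket [(array([244.8, 224.3]), 0.76, array([535.68,  58.59]))]
top rib [(array([292.3, 205. ]), 0.8, 
[... 599 characters left out ...]
.4]), 0.66, array([ 453.31, -309.28]))]
side socket [(array([277.7, 260.8]), 0.79, array([543.33,  52.72])), (array([296.5, 384.4]), 0.31, array([457.26, 335.28]))]
side rib [(array([271.8, 195. ]), 0.75, array([581.28, -76.85]))]
side jar [(array([299.6, 382.9]), 0.75, array([453.11, 324.53])), (array([210.9, 203.8]), 0.35, array([ 746.77, -120.21]))]
side mabkhara [(array([176.4, 364.6]), 0.63, array([679.62, 330.1 ]))]
side dish [(array([257.7, 163.7]), 0.59, array([ 667.83, -310.66]))]
side perfume [(array([211.8, 200.7]), 0.65, array([ 747.99, -132.38]))]
side key [(array([361.4, 231.3]), 0.69, array([368.63, -88.3 ]))]
side tongs [(array([185.3, 257. ]), 0.77, array([750.77,  68.2 ]))]
```

View pics/top0.png

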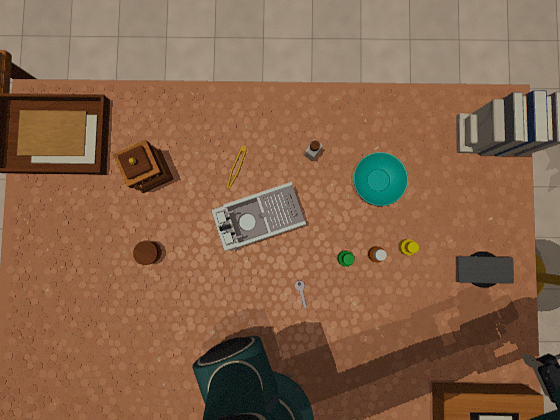

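View pics/side0.png

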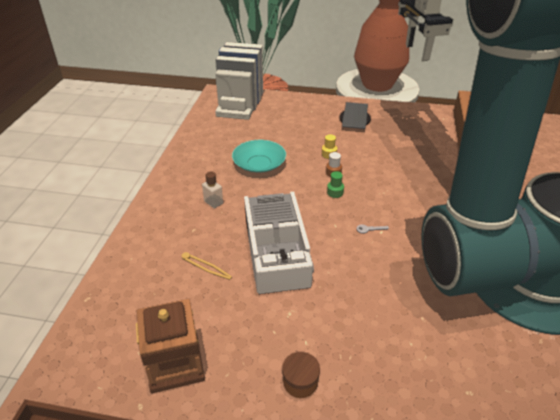

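Candidates in top view: green (346,259), white cap on amber (378,254), yellow (410,247). The middle one fits the description, since it has a white cap and amber glass and the green and yellow ones are excluded. I'll confirm with a crop.

```bash
python3 -c "
import cv2
im=cv2.imread('pics/side0.png')[125:205,290:390]; cv2.imwrite('pics/crop.png',cv2.resize(im,None,fx=6,fy=6,interpolation=2))"
```

```text
(no output)
```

View pics/crop.png

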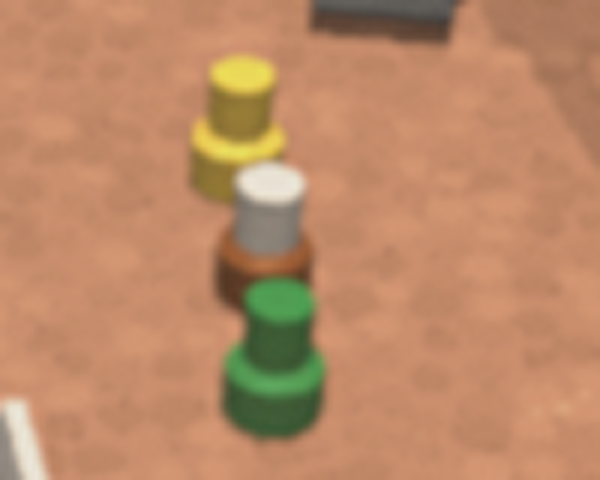

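Emit:
jog_arm(offset=[[0.075,-0.053,0.0],[0.15,-0.105,0.0],[0.225,-0.158,0.0],[0.3,-0.21,0.0],[0.375,-0.263,0.0],[0.45,-0.316,0.05],[0.525,-0.37,0.1],[0.6,-0.42,0.136]], dr=[[0,0,-0.11],[0,0,-0.22],[0,0,-0.33],[0,0,-0.44],[0,0,-0.55],[0,0,-0.66],[0,0,-0.77],[0,0,-0.88]], claw=[-1,-1,-1,-1,-1,-1,-1,-1])

```text
clock: 1.77
position: [437.2, -343.1, 169.1]
orientation: [2.467, 1.943, 0.0]
contact_force: [0.7, -0.1, -0.5]
finger_gap: 0.998
grasp_force: 0.0
```

The crop shows the white-capped amber flask between the yellow and green ones, at about (268,240) in the crop, so it is the right one. I'll finish the hover.

Emit:
jog_arm(offset=[[0.04,0.014,0.02],[0.08,0.028,0.04],[0.08,0.028,0.04],[0.08,0.028,0.04],[0.08,0.028,0.04],[0.08,0.028,0.04],[0.08,0.028,0.04],[0.08,0.028,0.04]], dr=[[0,0,-0.1],[0,0,-0.2],[0,0,-0.3],[0,0,-0.4],[0,0,-0.5],[0,0,-0.573],[0,0,-0.573],[0,0,-0.573]], claw=[-1,-1,-1,-1,-1,-1,-1,-1])

```text
clock: 2.43
position: [459.8, -309.4, 149.5]
orientation: [1.794, 2.579, 0.0]
contact_force: [-0.3, 0.1, -0.8]
finger_gap: 1.0
grasp_force: 0.0
```

```bash
python3 - <<'E'
from h import *
np.set_printoptions(precision=2,suppress=True)
s=arm.sense(); print(s["position"],s["orientation"],s["joint_positions"])
c,im=snap("wrist","w1.png")
for r in arm.place_of("wrist","refill_mid"): print(r, at_z(c,r["location"],30))
# white cap top via colour
hsv=cv2.cvtColor(im,cv2.COLOR_BGR2HSV); m=cv2.inRange(hsv,(0,0,150),(179,60,255))
n,l,st,ce=cv2.connectedComponentsWithStats(m)
for i in range(1,n):
    if st[i,4]>150: print(st[i],ce[i],at_z(c,ce[i],60))
E
```

```text
[ 459.77 -309.35  149.47] [1.79 2.58 0.  ] [-0.64 -0.12  1.79  0.    1.47 -0.99]
{'location': [279.0, 196.4], 'confidence': 0.89} [ 453.59 -304.64   30.  ]
{'location': [308.7, 85.9], 'confidence': 0.7} [ 445.19 -218.96   30.  ]
{'location': [274.1, 295.6], 'confidence': 0.56} [ 480.2  -389.42   30.  ]
[284 188  20  22 156] [295.73 198.26] [ 462.84 -294.11   60.  ]
```

View pics/w1.png

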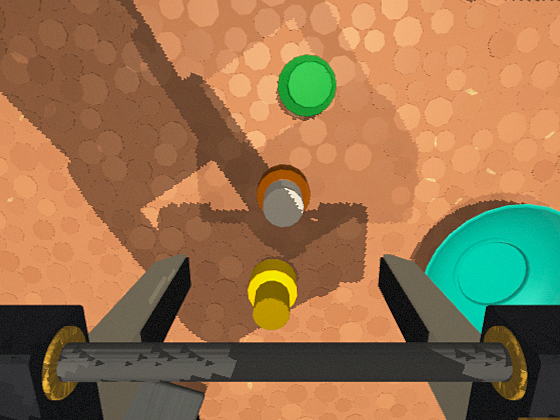

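The wrist view shows the white cap top, part in shadow, at about (283,208) over the amber body at (284,190). Green is at (307,86) and yellow at (272,295).

```bash
python3 - <<'E'
from h import *
c=cam("wrist"); p=at_z(c,(283,208),60); q=at_z(c,(284,190),26); t=arm.sense()["position"]
print(p,q,totool(p-t),totool(q-t),proj(c,[454,-305,60]))
E
```

```text
[ 456.8068929  -304.08080514   60.        ] [ 455.78897133 -299.31054742   26.        ] [ 5.9953215  -0.90503287 89.43353194] [ 10.82421997  -0.20405575 123.43326567] [278.88703516 207.84538672]
```

Emit:
jog_arm(offset=[[0.013,-0.003,0.03],[0.013,-0.003,0.07],[0.013,-0.003,0.12],[0.013,-0.003,0.17],[0.013,-0.003,0.21],[0.013,-0.003,0.231],[0.013,-0.003,0.231],[0.013,-0.003,0.231]], dr=[[0,0,0],[0,0,0],[0,0,0],[0,0,0],[0,0,0],[0,0,0],[0,0,0],[0,0,0]], claw=[-1,-1,-1,-1,-1,-1,-1,-1], grip_force=15)

```text
clock: 3.2
position: [456.2, -303.9, 34.3]
orientation: [-1.792, -2.58, -0.0]
contact_force: [-1.2, -0.1, -0.3]
finger_gap: 1.0
grasp_force: 0.0
```

Emit:
jog_arm(offset=[[0,0,0],[0,0,0],[0,0,0],[0,0,0],[0,0,0],[0,0,0],[0,0,0],[0,0,0]], dr=[[0,0,0],[0,0,0],[0,0,0],[0,0,0],[0,0,0],[0,0,0],[0,0,0],[0,0,0]], claw=[0.4,0.4,0.4,0.4,0.4,0.4,0.4,0.4])

```text
clock: 3.87
position: [456.1, -303.8, 33.9]
orientation: [1.791, 2.581, -0.0]
contact_force: [-0.7, 0.4, -0.5]
finger_gap: 0.475
grasp_force: 0.0
```

Emit:
jog_arm(offset=[[0,0,0],[0,0,0],[0,0,0],[0,0,0],[0,0,0],[0,0,0],[0,0,0],[0,0,0]], dr=[[0,0,0],[0,0,0],[0,0,0],[0,0,0],[0,0,0],[0,0,0],[0,0,0],[0,0,0]], claw=[1,1,1,1,1,1,1,1], grip_force=15)

```text
clock: 4.53
position: [456.0, -303.8, 33.8]
orientation: [-1.791, -2.581, 0.0]
contact_force: [0.4, -0.4, -0.1]
finger_gap: 0.321
grasp_force: 15.0
```

Emit:
jog_arm(offset=[[0,0,-0.02],[0,0,-0.06],[0,0,-0.12],[0,0,-0.18],[0,0,-0.24],[0,0,-0.3],[0,0,-0.32],[0,0,-0.32]], dr=[[0,0,0],[0,0,0],[0,0,0],[0,0,0],[0,0,0],[0,0,0],[0,0,0],[0,0,0]], claw=[1,1,1,1,1,1,1,1])

```text
clock: 5.2
position: [456.8, -304.3, 197.1]
orientation: [1.788, 2.577, -0.0]
contact_force: [0.1, 0.0, -1.3]
finger_gap: 0.326
grasp_force: 15.0
```

```bash
python3 - <<'E'
from h import *
c,im=snap("wrist","w2.png"); s=arm.sense(); print(s["position"],s["finger_gap"],s["grasp_force"])
for r in arm.place_of("wrist","refill_mid"): print(r, totool(at_z(c,r["location"],s["position"][2]-3)-s["position"]))
E
```

```text
[ 456.26681815 -303.94740797  194.54238541] 0.31838908278421535 14.979750216007233
{'location': [283.6, 268.0], 'confidence': 0.89} [-1.1243746   0.02067846  2.99924003]
{'location': [301.0, 93.7], 'confidence': 0.82} [83.25763288  7.63336362  3.05224624]
```

View pics/w2.png

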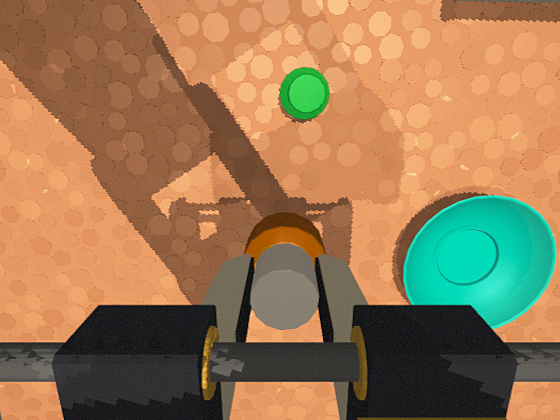

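The flask is held upright between the pads, with the cap top at about (284,296). Next I'll go near the diffuser.

Emit:
jog_arm(offset=[[0.03,0.025,0],[0.09,0.075,0],[0.16,0.133,0],[0.235,0.195,0],[0.31,0.257,0],[0.385,0.32,0],[0.45,0.373,0],[0.494,0.41,0]], dr=[[0,0,0],[0,0,0],[0,0,0],[0,0,0],[0,0,0],[0,0,0],[0,0,0],[0,0,0]], claw=[1,1,1,1,1,1,1,1])

```text
clock: 5.97
position: [557.1, -10.2, 191.5]
orientation: [-1.79, -2.579, 0.002]
contact_force: [0.5, -1.1, -1.7]
finger_gap: 0.319
grasp_force: 15.0
```

Emit:
jog_arm(offset=[[0,0,0],[0,0,0],[0,0,0],[0,0,0],[0,0,0],[0,0,0],[0,0,0],[0,0,0]], dr=[[0,0,0],[0,0,0],[0,0,0],[0,0,0],[0,0,0],[0,0,0],[0,0,0],[0,0,0]], claw=[1,1,1,1,1,1,1,1])

```text
clock: 6.63
position: [557.5, -12.9, 193.9]
orientation: [1.792, 2.58, 0.0]
contact_force: [0.8, -0.0, -1.3]
finger_gap: 0.319
grasp_force: 15.0
```

```bash
python3 - <<'E'
from h import *
np.set_printoptions(precision=2,suppress=True)
c,im=snap("wrist","w3.png"); s=arm.sense(); print(s["position"],s["orientation"])
for t,z in [("socket",12),("rib",88),("diffuser",0)]:
  for r in arm.place_of("wrist",t): p=at_z(c,r["location"],z); print(t,r, p, totool(p-s["position"]))
print("cap",totool(at_z(c,(284,296),s["position"][2]+26)-s["position"]))
E
```

```text
[557.52 -12.77 193.94] [1.79 2.58 0.  ]
socket {'location': [291.0, 112.6], 'confidence': 0.92} [539.3   53.29  12.  ] [ 68.27   6.   181.94]
diffuser {'location': [290.1, 148.4], 'confidence': 0.71} [550.72  21.39   0.  ] [ 34.38   5.57 193.94]
cap [  1.6   -0.23 -26.  ]
```

View pics/w3.png

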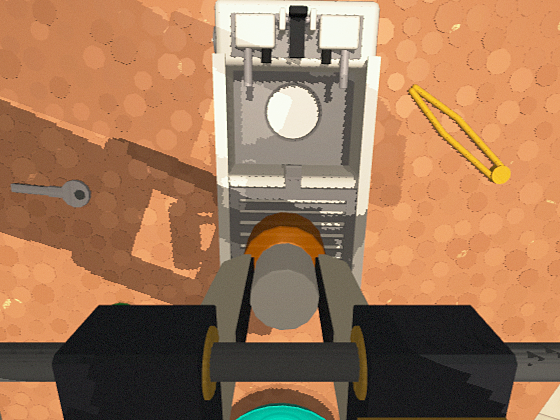

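The socket shows as a bright disc at about (293.5,111). The guard is parked open, the bay is clear, and the sides run parallel to the image columns.

```bash
python3 - <<'E'
from h import *
np.set_printoptions(precision=2,suppress=True)
c=cam("wrist"); s=arm.sense(); im=cv2.imread("pics/w3.png"); g=cv2.cvtColor(im,cv2.COLOR_BGR2GRAY)
m=(g>190).astype(np.uint8); n,l,st,ce=cv2.connectedComponentsWithStats(m); i=l[111,293]; print(st[i],ce[i])
ct,_=cv2.findContours((l==i).astype(np.uint8),0,1); e=cv2.fitEllipse(ct[0]); print(e)
for z in (12,20,22): p=at_z(c,e[0],z); print(z,p,totool(p-s["position"]), e[1][0]/371.92*(c[1]@p+c[2])[2])
for k in range(3):
  arm.grab_frame("wrist"); r=arm.place_of("wrist","socket")[0]; print(r["location"],totool(at_z(c,r["location"],12)-s["position"]))
# yaw: side edges
L=cv2.createLineSegmentDetector().detect(g)[0][:,0]
def P(x,y): return at_z(c,(x,y),74)
for x1,y1,x2,y2 in L:
    if np.hypot(x2-x1,y2-y1)>45 and min(x1,x2)>200 and max(x1,x2)<385 and max(y1,y2)<240:
        d=totool(P(x2,y2)-P(x1,y1)); print(np.array([x1,y1,x2,y2]),np.degrees(np.arctan2(d[1],d[0]))%180)
E
```

```text
[ 267   86   52   52 2078] [292.07 111.95]
((292.0696716308594, 111.97390747070312), (50.12826919555664, 50.91368103027344), 159.06626892089844)
12 [540.02  54.61  12.  ] [ 68.96   7.03 181.91] 45.381852535781775
20 [539.75  54.85  20.  ] [ 69.28   6.87 173.91] 44.33880006811297
22 [539.69  54.91  22.  ] [ 69.36   6.83 171.91] 44.07803695119578
[289.8, 111.4] [ 69.46   4.99 181.9 ]
[290.1, 114.0] [ 67.17   5.3  181.91]
[290.6, 109.5] [ 71.12   5.72 181.91]
[227.88 186.92 224.24  53.09] 0.995002148437476
[367.56  56.74 355.81 213.14] 0.8034834655454404
[340.63 210.58 241.88 209.13] 90.83263135914716
[343.12 199.67 288.11 198.84] 90.85377596850728
[367.33 206.81 380.41  56.75] 0.9623866381836842
[211.44  54.35 213.03 100.67] 1.1334546998611472
[215.47   1.84 217.22  50.75] 0.7747786459212875
[280.68 176.26 229.26 174.79] 91.62378447100829
[373.92  54.54 378.09   4.27] 1.0173043562554047
[351.94 177.24 301.84 176.23] 91.12251029254809
[374.38   1.78 234.37   0.78] 90.32214367842718
[283.13 188.74 235.63 188.04] 90.8220607121953
[354.37 189.74 301.88 189.28] 90.46924888591141
[232.71  83.11 234.55 164.37] 0.9217854379877792
[253.11  70.08 306.89  71.47] 91.34961262985364
[353.7   83.08 348.2  164.3 ] 0.8970480371309861
```

Emit:
jog_arm(offset=[[0.05,0.005,0],[0.1,0.01,0],[0.138,0.0128,0],[0.138,0.0128,0.04],[0.138,0.0128,0.1],[0.138,0.0128,0.15],[0.138,0.0128,0.168],[0.138,0.0128,0.168]], dr=[[0,0,0.015],[0,0,0.015],[0,0,0.015],[0,0,0.015],[0,0,0.015],[0,0,0.015],[0,0,0.015],[0,0,0.015]], claw=[1,1,1,1,1,1,1,1])

```text
clock: 7.8
position: [538.4, 54.5, 107.8]
orientation: [-1.81, -2.565, 0.003]
contact_force: [-0.9, 0.3, -0.6]
finger_gap: 0.316
grasp_force: 15.0
```

```bash
python3 - <<'E'
from h import *
np.set_printoptions(precision=2,suppress=True)
s=arm.sense(); print(s["position"])
for n in ("top","side"):
    c,im=snap(n,n+"4.png")
    print(n,[(r["location"],r["confidence"],at_z(c,r["location"],s["position"][2]-4)) for r in arm.place_of(n,"refill_mid")][:3], [(r["location"],at_z(c,r["location"],12)) for r in arm.place_of(n,"socket")][:1])
a=cv2.imread("pics/top4.png")[175:255,195:315]; cv2.imwrite("pics/t4.png",cv2.resize(a,None,fx=6,fy=6,interpolation=2))
b=cv2.imread("pics/side4.png")[170:300,210:340]; cv2.imwrite("pics/s4.png",cv2.resize(b,None,fx=4.5,fy=4.5,interpolation=2))
E
```

```text
[538.38  54.47 107.78]
top [([348.5, 257.0], 0.78, array([ 453.54, -212.9 ,  103.78])), ([411.6, 245.9], 0.78, array([ 483.94, -371.85,  103.78]))] [([380.8, 177.8], array([ 671.78, -320.04,   12.  ]))]
side [([335.2, 182.9], 0.76, array([ 442.11, -128.02,  103.78])), ([279.4, 228.6], 0.74, array([540.69,  47.46, 103.78])), ([328.9, 145.8], 0.71, array([ 472.87, -278.64,  103.78]))] [([279.6, 260.9], array([539.2 ,  52.25,  12.  ]))]
```

Emit:
jog_arm(offset=[[0,0,0.02],[0,0,0.04],[0,0,0.06],[0,0,0.08],[0,0,0.09],[0,0,0.094],[0,0,0.094],[0,0,0.094]], dr=[[0,0,0],[0,0,0],[0,0,0],[0,0,0],[0,0,0],[0,0,0],[0,0,0],[0,0,0]], claw=[1,1,1,1,1,1,1,1])

```text
clock: 8.77
position: [539.5, 54.5, 63.1]
orientation: [1.811, 2.567, 0.0]
contact_force: [-0.5, 0.4, 0.1]
finger_gap: 0.321
grasp_force: 15.0
```

```bash
python3 - <<'E'
from h import *
s=arm.sense(); print(s["position"],s["contact_force"])
c,im=snap("wrist","w5.png"); print(totool(np.array([539.4,54.5,0])-s["position"]))
E
```

```text
[539.5399586   54.51499389  63.07397196] [-0.46759887  0.44009665  0.06633789]
[ 4.22018365e-02 -1.70320147e-01  6.30738849e+01]
```

View pics/w5.png

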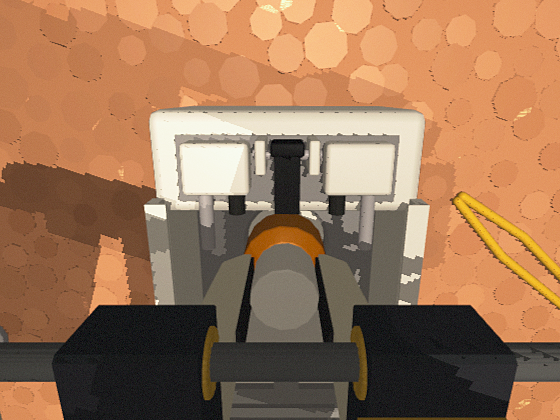

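The diffuser's mid-line is at about column 287 and the flask at 285, so it is centred to about 1 mm. I'll nudge it 0.5 mm and lower it.

Emit:
jog_arm(offset=[[0,0.001,0.005],[0,0.001,0.01],[0,0.001,0.015],[0,0.001,0.02],[0,0.001,0.024],[0,0.001,0.028],[0,0.001,0.031],[0,0.001,0.034]], dr=[[0,0,0],[0,0,0],[0,0,0],[0,0,0],[0,0,0],[0,0,0],[0,0,0],[0,0,0]], claw=[1,1,1,1,1,1,1,1])

```text
clock: 9.48
position: [539.9, 54.7, 45.7]
orientation: [-1.811, -2.567, -0.0]
contact_force: [2.1, 1.4, 9.5]
finger_gap: 0.318
grasp_force: 15.0
```

Emit:
jog_arm(offset=[[0,0,0],[0,0,0],[0,0,0],[0,0,0.001],[0,0,0.001],[0,0,0.001],[0,0,0.001],[0,0,0.001]], dr=[[0,0,0],[0,0,0],[0,0,0],[0,0,0],[0,0,0],[0,0,0],[0,0,0],[0,0,0]], claw=[1,1,1,1,1,1,1,1])

```text
clock: 10.15
position: [540.0, 54.7, 45.7]
orientation: [1.811, 2.567, 0.0]
contact_force: [-1.3, 0.0, 5.2]
finger_gap: 0.32
grasp_force: 15.0
```

It is at the expected height with bottom contact. I'll release it partially, then lift.

Emit:
jog_arm(offset=[[0,0,0],[0,0,0],[0,0,0],[0,0,0],[0,0,0],[0,0,0],[0,0,0],[0,0,0]], dr=[[0,0,0],[0,0,0],[0,0,0],[0,0,0],[0,0,0],[0,0,0],[0,0,0],[0,0,0]], claw=[0,0,0,0,0,0,0,0])

```text
clock: 10.82
position: [539.9, 54.7, 45.4]
orientation: [-1.811, -2.567, 0.0]
contact_force: [0.5, -0.2, -0.4]
finger_gap: 0.497
grasp_force: 0.0
```

Emit:
jog_arm(offset=[[0,0,-0.02],[0,0,-0.05],[0,0,-0.1],[0,0,-0.16],[0,0,-0.22],[-0.07,0,-0.26],[-0.14,0,-0.26],[-0.14,0,-0.26]], dr=[[0,0,0],[0,0,0],[0,0,0],[0,0,0],[0,0,0],[0,0,0],[0,0,0],[0,0,0]], claw=[0,0,0,0,0,0,0,0])

```text
clock: 11.48
position: [564.9, -15.1, 177.8]
orientation: [1.812, 2.562, 0.001]
contact_force: [-0.1, -0.0, -0.3]
finger_gap: 0.502
grasp_force: 0.0
```

```bash
python3 - <<'E'
from h import *
np.set_printoptions(precision=2,suppress=True)
s=arm.sense(); print(s["position"],s["orientation"],s["contact_force"])
c,im=snap("wrist","w6.png")
for r in arm.place_of("wrist","refill_mid")[:2]: print(r,at_z(c,r["location"],42))
n="side"; c,_=snap(n,"s6.png")
for r in arm.place_of(n,"rib")[:2]: print(n,r,at_z(c,r["location"],88))
n="top"; c,_=snap(n,"t6.png")
for r in arm.place_of(n,"rib")[:2]: print(n,r,at_z(c,r["location"],88))
E
```

```text
[564.95 -15.1  177.75] [1.81 2.56 0.  ] [-0.11 -0.03 -0.29]
{'location': [282.4, 104.9], 'confidence': 0.56} [538.56  55.99  42.  ]
side {'location': [271.7, 197.2], 'confidence': 0.94} [579.97 -69.02  88.  ]
```

View pics/w6.png

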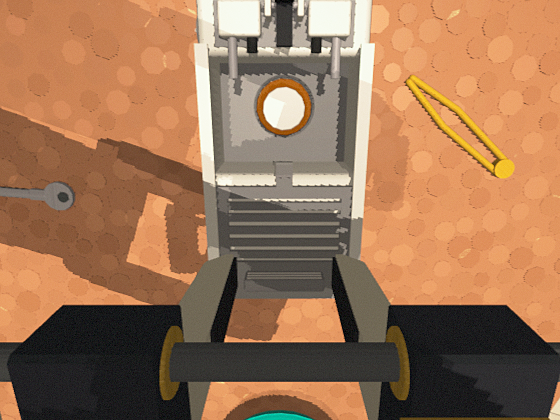

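The refill stands upright in the socket: the cap at (284,107) is concentric in the amber ring, with the guard open and the rib at about (284,278). Now I'll go behind the rib with the fingers shut.

Emit:
jog_arm(offset=[[-0.05,0,0],[-0.1,0,0],[-0.15,0,0],[-0.17,0,0.02],[-0.17,0,0.06],[-0.17,0,0.1],[-0.17,0,0.13],[-0.17,0,0.14]], dr=[[0,0,0],[0,0,0],[0,0,0],[0,0,0],[0,0,0],[0,0,0],[0,0,0],[0,0,0]], claw=[1,1,1,1,1,1,1,1])

```text
clock: 12.45
position: [590.5, -90.3, 102.1]
orientation: [-1.808, -2.565, 0.002]
contact_force: [-0.6, 1.1, -0.2]
finger_gap: 0.016
grasp_force: 0.0
```

Emit:
jog_arm(offset=[[0,0,0],[0,0,0],[0,0,0],[0,0,0],[0,0,0],[0,0,0],[0,0,0],[0,0,0]], dr=[[0,0,0],[0,0,0],[0,0,0],[0,0,0],[0,0,0],[0,0,0],[0,0,0],[0,0,0]], claw=[1,1,1,1,1,1,1,1])

```text
clock: 13.12
position: [591.9, -91.4, 105.6]
orientation: [1.811, 2.567, 0.0]
contact_force: [0.7, -0.1, 0.2]
finger_gap: 0.002
grasp_force: 0.0
```

```bash
python3 - <<'E'
from h import *
np.set_printoptions(precision=2,suppress=True)
s=arm.sense(); print(s["position"],s["contact_force"],s["finger_gap"])
c,im=snap("wrist","w7.png")
for r in arm.place_of("wrist","rib")[:2]: p=at_z(c,r["location"],88);print(r,p,totool(p-s["position"]))
E
```

```text
[591.9  -91.36 105.57] [ 0.73 -0.14  0.19] 0.0016910405749829033
{'location': [284.4, 217.6], 'confidence': 0.76} [584.42 -70.24  88.  ] [22.41  0.03 17.57]
```

View pics/w7.png

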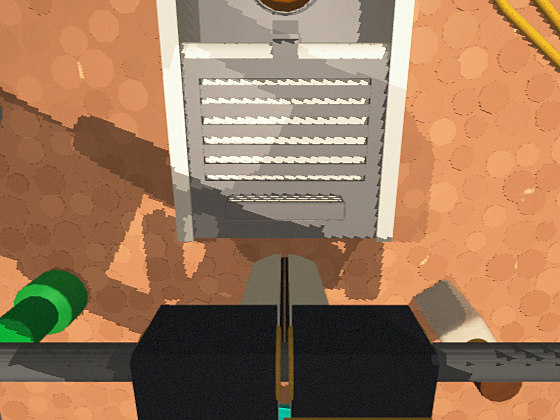

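Emit:
jog_arm(offset=[[0,0,0.015],[0,0,0.03],[0,0,0.04],[0,0,0.043],[0.005,0,0.043],[0.01,0,0.043],[0.016,0,0.043],[0.02,0,0.043]], dr=[[0,0,0],[0,0,0],[0,0,0],[0,0,0],[0,0,0],[0,0,0],[0,0,0],[0,0,0]], claw=[1,1,1,1,1,1,1,1])

```text
clock: 13.88
position: [588.5, -81.6, 84.3]
orientation: [1.811, 2.567, 0.0]
contact_force: [-0.0, 0.5, -0.2]
finger_gap: 0.006
grasp_force: 0.0
```

Emit:
jog_arm(offset=[[0.003,0,0],[0.006,0,0],[0.009,0,0],[0.012,0,0],[0.016,0,0],[0.02,0,0],[0.025,0,0],[0.03,0,0]], dr=[[0,0,0],[0,0,0],[0,0,0],[0,0,0],[0,0,0],[0,0,0],[0,0,0],[0,0,0]], claw=[1,1,1,1,1,1,1,1])

```text
clock: 14.55
position: [583.4, -67.6, 83.9]
orientation: [1.811, 2.567, 0.0]
contact_force: [0.5, -0.7, 1.6]
finger_gap: 0.006
grasp_force: 0.6
```

```bash
cat > f.py <<'E'
from h import *
s=arm.sense(); u=R.from_rotvec(s["orientation"]).as_matrix()[:,0]
p=s["position"]; print("y_diff %.2f"%((p-np.array([540,54.7,0]))@u+38),"z %.2f"%p[2],"F along %.2f"%(np.array(s["contact_force"])@u),s["contact_force"].round(1))
E
python3 f.py
```

```text
y_diff -91.81 z 83.93 F along -0.83 [ 0.5 -0.7  1.6]
```

Emit:
jog_arm(offset=[[0.006,0,0],[0.012,0,0],[0.018,0,0],[0.024,0,0],[0.03,0,0],[0.036,0,0],[0.042,0,0],[0.048,0,0]], dr=[[0,0,0],[0,0,0],[0,0,0],[0,0,0],[0,0,0],[0,0,0],[0,0,0],[0,0,0]], claw=[1,1,1,1,1,1,1,1])

```text
clock: 15.22
position: [575.3, -44.9, 83.9]
orientation: [1.811, 2.567, 0.0]
contact_force: [1.1, -0.9, 1.4]
finger_gap: 0.007
grasp_force: 0.7
```

Emit:
jog_arm(offset=[[0.006,0,0],[0.012,0,0],[0.018,0,0],[0.024,0,0],[0.03,0,0],[0.036,0,0],[0.042,0,0],[0.048,0,0]], dr=[[0,0,0],[0,0,0],[0,0,0],[0,0,0],[0,0,0],[0,0,0],[0,0,0],[0,0,0]], claw=[1,1,1,1,1,1,1,1])

```text
clock: 15.88
position: [567.3, -22.3, 83.9]
orientation: [-1.811, -2.567, -0.0]
contact_force: [0.8, -1.5, 0.6]
finger_gap: 0.006
grasp_force: 0.7
```

```bash
python3 f.py; python3 - <<'E'
from h import *
c,im=snap("wrist","w8.png")
E
```

```text
y_diff -43.69 z 83.89 F along -1.65 [ 0.8 -1.5  0.6]
```

View pics/w8.png

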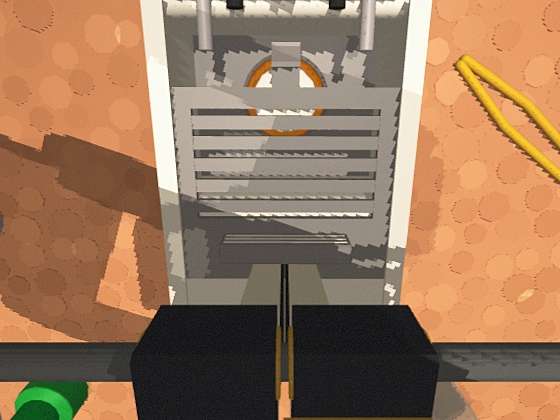

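The guard is sliding over the refill, its front edge at row 88 and the rib at (284,248), straight in the guides. I'll continue more slowly.

Emit:
jog_arm(offset=[[0.005,0,0],[0.01,0,0],[0.015,0,0],[0.02,0,0],[0.024,0,0],[0.028,0,0],[0.031,0,0],[0.034,0,0]], dr=[[0,0,0],[0,0,0],[0,0,0],[0,0,0],[0,0,0],[0,0,0],[0,0,0],[0,0,0]], claw=[1,1,1,1,1,1,1,1])

```text
clock: 16.6
position: [561.7, -6.6, 83.9]
orientation: [1.811, 2.567, -0.0]
contact_force: [1.3, -3.1, -0.5]
finger_gap: 0.005
grasp_force: 1.8
```

Emit:
jog_arm(offset=[[0.001,0,0],[0.002,0,0],[0.003,0,0],[0.004,0,0],[0.005,0,0],[0.006,0,0],[0.007,0,0],[0.008,0,0]], dr=[[0,0,0],[0,0,0],[0,0,0],[0,0,0],[0,0,0],[0,0,0],[0,0,0],[0,0,0]], claw=[1,1,1,1,1,1,1,1])

```text
clock: 17.27
position: [560.4, -3.2, 83.9]
orientation: [1.811, 2.566, -0.001]
contact_force: [2.8, -8.6, -1.3]
finger_gap: 0.005
grasp_force: 4.6
```

```bash
python3 f.py
```

```text
y_diff -23.46 z 83.91 F along -9.01 [ 2.8 -8.6 -1.3]
```

Emit:
jog_arm(offset=[[0.0005,0,0],[0.001,0,0],[0.0015,0,0],[0.002,0,0],[0.0025,0,0],[0.003,0,0],[0.0035,0,0],[0.004,0,0]], dr=[[0,0,0],[0,0,0],[0,0,0],[0,0,0],[0,0,0],[0,0,0],[0,0,0],[0,0,0]], claw=[1,1,1,1,1,1,1,1])

```text
clock: 17.93
position: [559.9, -1.6, 83.9]
orientation: [1.811, 2.566, -0.001]
contact_force: [4.0, -8.9, -1.9]
finger_gap: 0.0
grasp_force: 4.9
```

```bash
python3 f.py
```

```text
y_diff -21.80 z 83.94 F along -9.69 [ 4.  -8.9 -1.9]
```

Emit:
jog_arm(offset=[[0.0005,0,0],[0.001,0,0],[0.0015,0,0],[0.002,0,0],[0.0025,0,0],[0.003,0,0],[0.0035,0,0],[0.004,0,0]], dr=[[0,0,0],[0,0,0],[0,0,0],[0,0,0],[0,0,0],[0,0,0],[0,0,0],[0,0,0]], claw=[1,1,1,1,1,1,1,1])

```text
clock: 18.6
position: [559.2, 0.3, 83.9]
orientation: [1.811, 2.566, -0.001]
contact_force: [3.9, -8.9, -2.7]
finger_gap: 0.002
grasp_force: 4.9
```

Emit:
jog_arm(offset=[[0.0005,0,0],[0.001,0,0],[0.0015,0,0],[0.002,0,0],[0.0025,0,0],[0.003,0,0],[0.0035,0,0],[0.004,0,0]], dr=[[0,0,0],[0,0,0],[0,0,0],[0,0,0],[0,0,0],[0,0,0],[0,0,0],[0,0,0]], claw=[1,1,1,1,1,1,1,1])

```text
clock: 19.27
position: [558.4, 2.6, 83.9]
orientation: [1.811, 2.566, -0.0]
contact_force: [3.4, -6.6, -0.9]
finger_gap: 0.005
grasp_force: 2.7
```

```bash
python3 f.py
```

```text
y_diff -17.24 z 83.92 F along -7.36 [ 3.4 -6.6 -0.9]
```

Emit:
jog_arm(offset=[[0.0004,0,0],[0.0008,0,0],[0.0012,0,0],[0.0016,0,0],[0.002,0,0],[0.0024,0,0],[0.0028,0,0],[0.0032,0,0]], dr=[[0,0,0],[0,0,0],[0,0,0],[0,0,0],[0,0,0],[0,0,0],[0,0,0],[0,0,0]], claw=[1,1,1,1,1,1,1,1])

```text
clock: 19.93
position: [557.8, 4.3, 83.9]
orientation: [1.811, 2.567, -0.0]
contact_force: [2.1, -3.2, -0.1]
finger_gap: 0.007
grasp_force: 2.0
```

```bash
python3 f.py
```

```text
y_diff -15.43 z 83.89 F along -3.75 [ 2.1 -3.2 -0.1]
```

Emit:
jog_arm(offset=[[0.0003,0,0],[0.0006,0,0],[0.0009,0,0],[0.0012,0,0],[0.0015,0,0],[0.0018,0,0],[0.0021,0,0],[0.0024,0,0]], dr=[[0,0,0],[0,0,0],[0,0,0],[0,0,0],[0,0,0],[0,0,0],[0,0,0],[0,0,0]], claw=[1,1,1,1,1,1,1,1])

```text
clock: 20.6
position: [557.3, 5.6, 83.9]
orientation: [-1.811, -2.567, 0.0]
contact_force: [0.3, -1.2, 0.4]
finger_gap: 0.006
grasp_force: 0.4
```

```bash
python3 f.py
```

```text
y_diff -14.09 z 83.86 F along -1.20 [ 0.3 -1.2  0.4]
```

Emit:
jog_arm(offset=[[0.0003,0,0],[0.0006,0,0],[0.0009,0,0],[0.0012,0,0],[0.0015,0,0],[0.0018,0,0],[0.0021,0,0],[0.0024,0,0]], dr=[[0,0,0],[0,0,0],[0,0,0],[0,0,0],[0,0,0],[0,0,0],[0,0,0],[0,0,0]], claw=[1,1,1,1,1,1,1,1])

```text
clock: 21.27
position: [557.1, 6.2, 83.9]
orientation: [1.811, 2.566, -0.001]
contact_force: [2.5, -5.0, -1.0]
finger_gap: 0.002
grasp_force: 2.8
```

```bash
python3 f.py
```

```text
y_diff -13.46 z 83.91 F along -5.56 [ 2.5 -5.  -1. ]
```

Emit:
jog_arm(offset=[[0.0002,0,0],[0.0004,0,0],[0.0006,0,0],[0.0008,0,0],[0.001,0,0],[0.0012,0,0],[0.0014,0,0],[0.0014,0,0]], dr=[[0,0,0],[0,0,0],[0,0,0],[0,0,0],[0,0,0],[0,0,0],[0,0,0],[0,0,0]], claw=[1,1,1,1,1,1,1,1])

```text
clock: 21.93
position: [556.9, 6.8, 83.9]
orientation: [1.811, 2.566, -0.001]
contact_force: [2.1, -6.5, -1.1]
finger_gap: 0.004
grasp_force: 3.3
```

```bash
python3 f.py
```

```text
y_diff -12.90 z 83.93 F along -6.82 [ 2.1 -6.5 -1.1]
```

Emit:
jog_arm(offset=[[0.0003,0,0],[0.0006,0,0],[0.0009,0,0],[0.0012,0,0],[0.0015,0,0],[0.0018,0,0],[0.0018,0,0],[0.0018,0,0]], dr=[[0,0,0],[0,0,0],[0,0,0],[0,0,0],[0,0,0],[0,0,0],[0,0,0],[0,0,0]], claw=[1,1,1,1,1,1,1,1])

```text
clock: 22.6
position: [556.8, 7.1, 83.9]
orientation: [1.811, 2.565, -0.002]
contact_force: [4.3, -9.7, -2.0]
finger_gap: 0.005
grasp_force: 5.6
```

```bash
python3 f.py
```

```text
y_diff -12.63 z 83.93 F along -10.52 [ 4.3 -9.7 -2. ]
```

Emit:
jog_arm(offset=[[0.0003,0,0],[0.0006,0,0],[0.0009,0,0],[0.0012,0,0],[0.0015,0,0],[0.0015,0,0],[0.0015,0,0],[0.0015,0,0]], dr=[[0,0,0],[0,0,0],[0,0,0],[0,0,0],[0,0,0],[0,0,0],[0,0,0],[0,0,0]], claw=[1,1,1,1,1,1,1,1])

```text
clock: 23.27
position: [556.7, 7.4, 84.0]
orientation: [1.81, 2.564, -0.002]
contact_force: [5.8, -14.3, -2.7]
finger_gap: 0.008
grasp_force: 7.5
```

```bash
python3 f.py
```

```text
y_diff -12.45 z 83.97 F along -15.41 [  5.8 -14.3  -2.7]
```

Force is 15 N and stiff, so the guard is on the rubber past the click. I'll back off and check that it holds.

Emit:
jog_arm(offset=[[-0.003,0,0],[-0.008,0,0],[-0.02,0,0],[-0.03,0,0],[-0.03,0,-0.02],[-0.03,0,-0.06],[-0.06,0,-0.12],[-0.08,0,-0.16]], dr=[[0,0,0],[0,0,0],[0,0,0],[0,0,0],[0,0,0],[0,0,0],[0,0,0],[0,0,0]], claw=[1,1,1,1,1,1,1,1])

```text
clock: 23.93
position: [570.0, -29.2, 167.0]
orientation: [1.81, 2.566, 0.001]
contact_force: [0.4, -0.4, 1.4]
finger_gap: 0.009
grasp_force: 0.0
```

Emit:
jog_arm(offset=[[0,0,0],[0,0,0],[0,0,0],[0,0,0],[0,0,0],[0,0,0],[0,0,0],[0,0,0]], dr=[[0,0,0],[0,0,0],[0,0,0],[0,0,0],[0,0,0],[0,0,0],[0,0,0],[0,0,0]], claw=[1,1,1,1,1,1,1,1])

```text
clock: 24.6
position: [569.5, -28.7, 163.6]
orientation: [-1.811, -2.567, 0.0]
contact_force: [0.5, -0.4, -0.3]
finger_gap: 0.003
grasp_force: 0.0
```

```bash
python3 f.py; python3 - <<'E'
from h import *
c,im=snap("wrist","w9.png"); o=np.array([540,54.7,0]); s=arm.sense(); u=R.from_rotvec(s["orientation"]).as_matrix()[:,0]
for k in range(3):
  arm.grab_frame("wrist")
  for r in arm.place_of("wrist","rib")[:1]: print(r["confidence"],"guard",(at_z(c,r["location"],88)-o)@u+38+95)
for y in (87,91): print(y,proj(c,o+u*(y-133)+[0,0,88]))
E
```

```text
y_diff -50.46 z 163.65 F along -0.59 [ 0.5 -0.4 -0.3]
0.65 guard 90.35727009518286
0.9 guard 89.18440984505844
0.62 guard 89.57723266999659
87 [284.65859213 160.61122046]
91 [284.66708123 154.48879735]
```

View pics/w9.png

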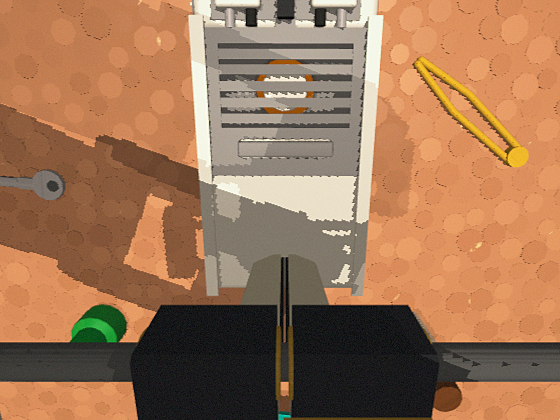

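The guard has stayed at about 89.5 mm with the arm clear, the rib at (286,149) and the refill visible under the vents at (285,88). If it were uncaught, the pins would have pushed it well back, so I'm handing in.

```bash
python3 -c "
from rig import arm
print(arm.hand_in())"
```

```text
the job is handed in; nothing more can be done
None
```

I handed the job in at about 25 s of the 54 s limit: the refill stands upright in the socket and the guard has stayed shut at about 89.5 mm with the arm clear. The highest push force I read was about 15 N, I saw no sign of the arm touching anything else on the console, and `hand_in()` returned no verdict.

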